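# Tea tin into the third gap

## Task

The loose square tea tin standing on the ledge of the tea rack belongs in the rack's third gap, counting every gap, filled or empty, from the left end as seen from the robot. Count it off by running a fingertip along the top of the steel rail at the rack's front, touching the rail in front of the first, the second and then the third gap, and then push the tin along the ledge and into that third gap until it is fully home against the back panel. Only push the tin, never lift it or tip it over or put it in another gap, and leave the other containers standing where they are.

Things in the scene. Friction and masses are not known exactly. Their poses are not given: they have to be found in the camera images.
- rack: Fixed oak tea rack, open on top and to the robot. Origin: centre of its board's underside; x to the back, y left, z up. Board 178 (x) x 458 (y) x 12 mm. Six equal gaps in a row, 68 mm wide: centre lines at y = 185 (first, left), 111, 37 (third), -37, -111, -185 mm. Between them stand 6 mm steel dividers, x = 19 to 81 mm, 38 mm tall above the board; outer panels 42 mm tall.
- row (a point): Point on the rack's board, 12 mm above the counter, in the middle of the line of divider fronts: rack x = 19, y = 0 mm; axes as the rack. Behind it each gap is 62 mm deep, to a back panel 36 mm tall; a 56 mm tin fully home touches this panel, its centre 34 mm behind this point's line. In front lies the flat ledge, 97 mm deep to the rail, level with the gap floors, open at both ends.
- rail: Fixed rigid steel rail along the front edge of the ledge: round bar, 8 mm thick, 446 mm long, on short posts in line with the dividers. Origin on the bar's axis at its middle, at rack x = -82, y = 0 mm, 22 mm above the counter (bar top at 26 mm); axes as the rack, so the gap centres lie opposite the same y values.
- tin: Loose square aluminium tea tin, 56 x 56 mm, 50 mm tall plus a 16 mm wide knob to 57 mm; 0.10 to 0.19 kg. Origin: centre of its underside, z up, x and y square to its sides. Starts upright on the ledge, roughly square to the rack, before the first or the fifth gap, at rack x about -19 mm (35 mm free between it and the rail's axis). Slides at about 0.5 to 2 N.
- parked_tin: A second tin of the same make, put away in the second or the fifth gap; to be left alone. Origin at the centre of its underside.
- jar: Round amber glass jar with cork lid, 53 mm wide, 58 mm tall, put away in the fifth or the second gap; to be left alone. Origin at the centre of its underside.
- pot: Small round white honey pot with wooden lid, 48 mm wide, 56 mm tall with its knob, on the ledge in front of the first or fifth gap, whichever the loose tin is not in front of; to be left alone. Origin at the centre of its underside.
- jug: Steel milk jug, 84 mm wide, 95 mm tall, handle to its +y, on the counter left of the rack; to be left alone. Origin at the centre of its underside.
There are look-alikes about, which are no part of the job. What is shaped like the tin but purple is not meant.

How it is judged (in metres and radians):
On the way, in this order (a step that is already met when the one before it is completed fails the run):
1. a fingertip touches the rail in front of the first gap (contact force between the fingers and rail above 0.2 N and y of the grasp point in the frame of rail between 0.153 and 0.235 m).
2. a fingertip touches the rail in front of the second gap (contact force between the fingers and rail above 0.2 N and y of the grasp point in the frame of rail between 0.079 and 0.143 m).
3. a fingertip touches the rail in front of the third gap (contact force between the fingers and rail above 0.2 N and y of the grasp point in the frame of rail between 0.005 and 0.069 m).
4. after that, the tin is brought in front of the third gap (y of tin in the frame of rack between 0.009 and 0.065 m).
5. the tin is pushed home in the third gap (x of tin in the frame of rack between 0.045 and 0.058 m and y of tin in the frame of rack between 0.022 and 0.052 m), for 0.1 s.
At the end, for the whole second after the job is handed in: The tin stands upright (within 0.1 rad) and at rest on the floor of the third gap, its back within 8 mm of the back panel (all of step 5 and height (world z) of tin below 0.016 m and angle between tin's own z axis and vertical below 0.1 rad and linear speed of tin below 0.02 m/s); the robot touches nothing.
It fails at once if the tin is lifted (height (world z) of tin above 0.022 m).
It fails at once if the tin is tipped over (angle between tin's own z axis and vertical above 0.5 rad).
It fails at once if the tin is pushed into another gap than the third (x of tin in the frame of rack above 0.012 m and (y of tin in the frame of rack above 0.062 m or y of tin in the frame of rack below 0.012 m)).
It fails at once if another container is displaced by more than 20 mm (distance of any of parked_tin, jar, pot, jug from where it was at the start of the episode above 0.02 m).
It also fails if it takes over 72 s, if anything falls off the work surface, if the arm or the gripper's body presses on something with over 40 N, if the wrist force passes 120 N, or if a joint passes its speed limit or range.

## Robot

A 6-joint arm with a two-finger parallel gripper is mounted at the origin on the work surface. World frame = base frame: x ahead of the robot, y to its left, z up, the work surface at z = 0. Lengths are in m, angles in degrees, forces in N, time in s.
With the tool pointing down it reaches from about 0.325 to 0.9 m from the base axis. Payload 6.1 kg.
Tool frame: the origin (TCP) lies midway between the tips of the shut fingers; the grasp point (between the pads) lies 19 mm behind it (ctrl.hold_point_z is the y of the grasp point in the tool frame, in m); y points along the fingers, x is the direction in which the jaws open and shut, and the axes are right-handed (so a half turn about y gives the same grasp; the last joint's range is limited). The gripper opens to 85 mm and grips with 20 to 120 N. Pads are 22 mm wide; open, the fingers measure 114 mm over their backs; the gripper's body (76 mm by 85 mm) begins 54 mm behind the grasp point. The pads swing forward as they close: fully open they stand 13 mm farther back than shut.
Start: joints at [-79.991, 12.628, 87.462, -0, 79.91, -7.225], TCP at [0.185, -0.597, 0.231] pointing down, gripper open.
Joint ranges: [-170.65, 170.65], [-52.31, 119.04], [5.05, 147.46], [-71.25, 251.25], [11.57, 151.72], [-153.62, 153.62]. Speed limits (degrees/s): [147.25, 147.25, 172.46, 180, 180, 180].

## Interface

Orientations are given as [roll, pitch, yaw] about the fixed x, y, z axes, in that order (R = Rz(yaw) Ry(pitch) Rx(roll)).
In Python, from rig import ctrl, vision, job, search_frame, regions_of gives the robot as it stands. The module is installed in compiled form; this text tells all that it offers.
- The arm moves only by the tool move_arm, never from a script. Its argument "motion" is a list that holds one entry, the list of rows, each a list of 7 numbers: the closure, from 0 (fully open) to 1 (shut), then the shift along the tool's x, y, z in cm, then the turn, a rotation vector about the tool's x, y, z in degrees. In form: [[[gripper, tx, ty, tz, wx, wy, wz], ...]]. A call has 1 to 20 rows; each row shifts and turns the commanded pose from where the row before left it, along the tool's axes as they then stand; what a row does not reach is not made up. A row lasts 1/8 s, in which the tool goes at most 62.5 mm and 10.7 degrees, less where a joint would pass 70% of its speed; a pose out of reach is approached as far as the arm can. A call with a gripper value outside its range is refused whole. The fingers move at their own pace and stop on an object; "grip_force" is the grip in N (left out, the last holds). Time passes only in rows, so rows that do not move let the fingers close. It gives the time, the measured TCP pose, the force and the opening at its end, in the units of the state.
- ctrl.get_state(): the state, without advancing time (a new reading comes with each control period).
- vision.capture(name): name is "side" or "top" or "wrist"; returns a dict with "color" (400x640x3 uint8, blue, green, red), "vertical_fov" (degrees; the focal length in pixels is half the picture's height over the tangent of half this angle, whatever the lens; pixels are square), "cx", "cy" (the principal point, pixels), "k1" (the pictures are not rectified: a ray, as slopes to the right and down, at radius r is drawn at 1 + k1 r^2 times it, then the intrinsics apply), "origin" and "orientation" of the camera in the world. Camera axes: x right, y down, z forward; pixel columns grow to the right and rows downward; lengths in m; the calibration is good to about 2 mm. A picture is of the moment at which its call begins. There is no depth.
- job.finish_job(): hands the job in, once; it reports no verdict.
Trained networks look in the newest picture that a camera, given by its name, has taken for a name from the list of things; names that differ only in an ending like _2 or _b are one class to them, and where a whole thing is asked for, a point or a joint stands for the part that bears it (a point fixed in the world has none). Each returns a list of dicts, best first, with "confidence" (0 to 1); they miss things now and then, are a little off and sometimes report something else, mostly with a low value. They report only what shows in the picture. A call takes as long as a camera call. They do not tell look-alikes from the thing itself.
- search_frame(label, camera): "centre" ([column, row] in pixels, amid what is visible of it).
- regions_of(label, camera): "mask" (400x640 bool, what is visible of it) and "centre" ([column, row] in pixels, amid what is visible of it).
The state is a dict: "time": time; "joints": joint angles; "qvel": joint speeds; "joint_efforts": joint torques, N m; "tool_pos": TCP position; "eef_rot": TCP orientation; "wrist_force": force on the tool from outside, world axes, zero at the start; "torque": the same for the moment, N m; "opening": finger opening in m.
Only numpy, scipy, OpenCV 4.12 (cv2) and the standard library are available. Lean on these libraries where they do the work, as an engineer would, in place of code of your own. Each camera call takes 0.05 s, during which the arm holds its last target.

## Working session

There is one attempt and no reset: what is moved stays moved. The work goes in short steps, Python scripts to look and compute and a tool call to move; the robot and the scene stay as the last step left them, time stands still between calls to the robot, and variables do not carry over. Pictures are saved under pics/ and viewed, and the job is handed in when it is done.

Besides the shell and the picture viewer there is one more tool, called after ">>>" as name(argument=value, ...) on one line, values as JSON. move_arm: Moves the arm, as the interface text tells. Its arguments: {"type":"object","properties":{"motion":{"type":"array"},"grip_force":{"type":"number"}},"required":["motion"]}

```bash
mkdir -p pics; ls; python3 - <<'E'
from rig import ctrl, vision, search_frame
import cv2
print(ctrl.get_state(), ctrl.hold_point_z)
for n in ("side","top","wrist"):
    c=vision.capture(n); cv2.imwrite(f"pics/{n}0.png",c["color"])
    print(n,{k:v for k,v in c.items() if k!="color"})
    for l in ("rack","row","rail","tin","parked_tin","jar","pot","jug"):
        print(l,[(round(float(d["confidence"]),2),[round(float(x)) for x in d["centre"]]) for d in search_frame(l,n)])
E
```

```text
pics
{'time': 0.0, 'joints': array([-7.99897745e+01,  1.26749172e+01,  8.75250402e+01, -1.52469053e-03,
        7.99095967e+01, -7.22567208e+00]), 'qvel': array([-0.0643484 ,  0.0477509 ,  0.01753629,  0.04489617,  0.01519428,
       -0.03319279]), 'joint_efforts': array([-1.71129770e-03, -4.96909368e+01, -3.89398026e+01, -4.05376777e-04,
        1.11530477e-02, -9.83650835e-06]), 'tool_pos': array([ 0.18506821, -0.59634835,  0.23020944]), 'eef_rot': array([-89.98770918,   0.10887291, -72.76382215]), 'wrist_force': array([-0.63223383, -0.11809335, -0.0827709 ]), 'torque': array([-0.05314589, -0.00327802,  0.01869488]), 'opening': 0.08526598378661678} -0.0187
side {'vertical_fov': 42.28194412591676, 'cx': 316.81254835625185, 'cy': 193.65161057200604, 'k1': -0.03948165919681267, 'origin': array([0.48443992, 1.15687227, 0.81591919]), 'orientation': array([-126.91810336,   -0.26240554, -172.8620261 ])}
rack [(0.71, [351, 176])]
row [(0.65, [347, 179])]
rail [(0.76, [378, 186]), (0.42, [360, 146])]
tin [(0.9, [349, 200]), (0.84, [275, 198]), (0.78, [310, 240]), (0.6, [371, 239])]
parked_t
[... 310 characters left out ...]
ray([-175.89212347,   -2.07717284,  -89.70852615])}
rack [(0.87, [388, 207])]
row [(0.86, [386, 210])]
rail [(0.56, [385, 245]), (0.33, [435, 219])]
tin [(0.97, [320, 132]), (0.93, [250, 243]), (0.71, [314, 209]), (0.58, [253, 177])]
parked_tin [(0.89, [440, 190])]
jar [(0.96, [342, 183]), (0.21, [181, 237])]
pot [(0.69, [434, 220]), (0.43, [383, 245])]
jug [(0.89, [182, 236])]
wrist {'vertical_fov': 60.85487685681001, 'cx': 321.0018613853517, 'cy': 200.64212819054134, 'k1': 0.0006460796324819519, 'origin': array([ 0.25045436, -0.57788202,  0.37483711]), 'orientation': array([ 1.64492683e+02, -6.20667000e-02, -7.27578737e+01])}
rack []
row []
rail []
tin []
parked_tin []
jar []
pot []
jug []
```

View pics/top0.png

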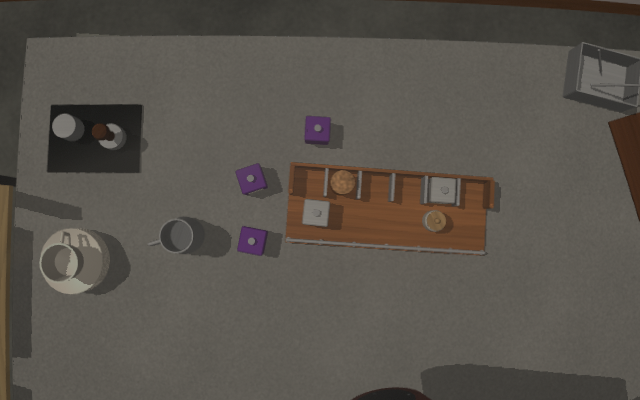

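View pics/side0.png

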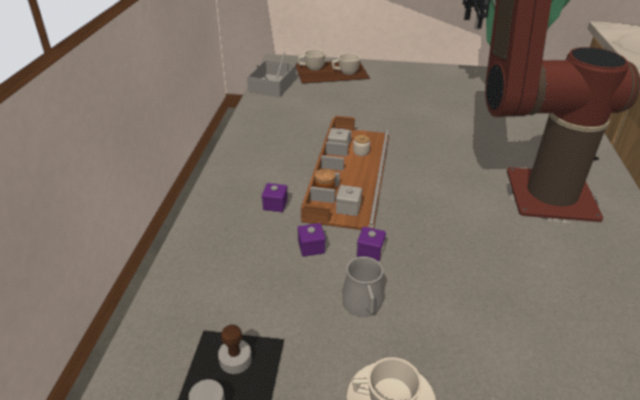

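```bash
python3 -c "
import cv2
a=cv2.imread('pics/top0.png')[110:290,220:500]
cv2.imwrite('pics/top0c.png',cv2.resize(a,None,fx=2.8,fy=2.8,interpolation=2))"
```

```text
(no output)
```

View pics/top0c.png

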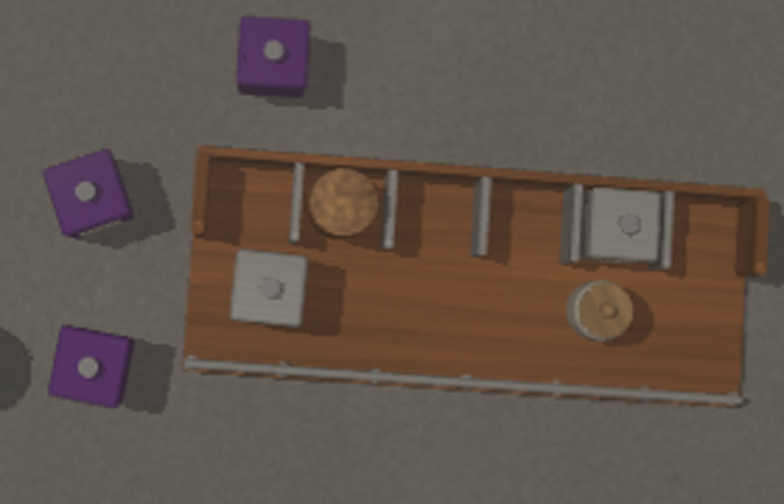

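The tin candidates in the top view are:
- Silver tin on the ledge before gap 1, at (316,212).
- Silver tin parked in gap 5, at (443,190).
- Purple look-alikes at (318,130), (251,179) and (252,241).

I choose the one on the ledge at (316,212). The crop confirms it is silver. The jar is in gap 2, the pot stands before gap 5, and gap 3 is empty. Next I work out the poses.

```bash
cat > h.py <<'E'
import numpy as np, cv2
from scipy.spatial.transform import Rotation as R
from scipy.optimize import least_squares
def K(c):
    f=200/np.tan(np.radians(c["vertical_fov"])/2)
    return f
def ray(c,px):
    px=np.atleast_2d(np.asarray(px,float)); f=K(c)
    d=np.c_[(px[:,0]-c["cx"])/f,(px[:,1]-c["cy"])/f]
    u=d.copy()
    for _ in range(20): u=d/(1+c["k1"]*(u**2).sum(1,keepdims=True))
    v=np.c_[u,np.ones(len(u))]
    return v@R.from_euler('xyz',c["orientation"],degrees=True).as_matrix().T
def onz(c,px,z):
    v=ray(c,px); t=(z-c["origin"][2])/v[:,2]
    return c["origin"]+v*t[:,None]
def proj(c,P):
    q=(np.atleast_2d(P)-c["origin"])@R.from_euler('xyz',c["orientation"],degrees=True).as_matrix()
    s=q[:,:2]/q[:,2:]; s=s*(1+c["k1"]*(s**2).sum(1,keepdims=True))
    return s*K(c)+[c["cx"],c["cy"]]
def w(pose,L):
    x,y,a=pose; L=np.atleast_2d(L).astype(float)
    return np.c_[x+np.cos(a)*L[:,0]-np.sin(a)*L[:,1], y+np.sin(a)*L[:,0]+np.cos(a)*L[:,1], L[:,2]]
E
python3 - <<'E'
from h import *
from rig import vision, regions_of
c=vision.capture("top"); s=vision.capture("side")
off=np.array([220,110]);
rp=np.array([[190,362],[740,400],[283,370],[375,376],[465,380],[556,388],[645,392]])/2.8+off
L=np.array([[-82,223,22],[-82,-223,22]]+[[-82,y,22] for y in (148,74,0,-74,-148)])/1000
f=least_squares(lambda p:(proj(c,w(p,L))-rp).ravel(),[0.5,0,0])
print("rack top",f.x,np.degrees(f.x[2]),f.fun.reshape(-1,2).round(1).tolist())
rack=f.x
np.save("rack.npy",rack)
# overlay
def draw(cam,pose,name,box,k):
    im=cam["color"].copy(); x0,y0,x1,y1=box
    im=cv2.resize(im[y0:y1,x0:x1],None,fx=k,fy=k,interpolation=2)
    def ln(a,b,col):
        q=(proj(cam,w(pose,[a,b]))-[x0,y0]+.5)*k-.5
        cv2.line(im,tuple(int(v) for v in q[0].round()),tuple(int(v) for v in q[1].round()),col,1)
    ln([-.082,.223,.022],[-.082,-.223,.022],(0,255,0))
    for y in (.148,.074,0,-.074,-.148):ln([.019,y,.050],[.081,y,.050],(0,0,255))
    for a,b in (((-.089,.229),(.089,.229)),((-.089,-.229),(.089,-.229)),((-.089,.229),(-.089,-.229)),((.089,.229),(.089,-.229))):
        ln([*a,.012],[*b,.012],(255,255,0))
    cv2.imwrite(name,im)
draw(c,rack,"pics/ovt.png",(220,110,500,290),2.8)
draw(s,rack,"pics/ovs.png",(250,100,410,250),4)
for l in ("tin",):
  for cam,n in((c,"top"),(s,"side")):
    for d in regions_of(l,n):
        m=d["mask"]; ys,xs=np.nonzero(m); print(n,d["confidence"],d["centre"],m.sum(),xs.min(),xs.max(),ys.min(),ys.max(), cam["color"][m].mean(0).round())
E
```

```text
rack top [ 0.53817656 -0.02077351 -0.06555888] -3.756246874718772 [[-0.7, 0.1], [-1.2, -0.4], [-0.2, -0.4], [-0.0, -0.2], [0.6, 0.6], [0.6, -0.2], [0.8, 0.5]]
top 0.9 [252.5, 242.0] 669 238 266 227 254 [94. 54. 83.]
top 0.72 [318.9, 130.9] 699 305 330 116 144 [88. 55. 80.]
top 0.58 [316.7, 208.1] 689 303 329 197 226 [108. 115. 121.]
top 0.55 [253.6, 178.1] 680 235 267 164 194 [92. 58. 84.]
side 0.97 [309.7, 240.9] 823 297 325 223 256 [100.  53.  91.]
side 0.79 [274.7, 195.1] 643 261 287 183 211 [99. 52. 90.]
side 0.66 [366.9, 239.9] 782 356 385 226 260 [103.  56.  95.]
side 0.57 [349.0, 200.1] 640 336 360 185 215 [120. 131. 139.]
```

View pics/ovt.png

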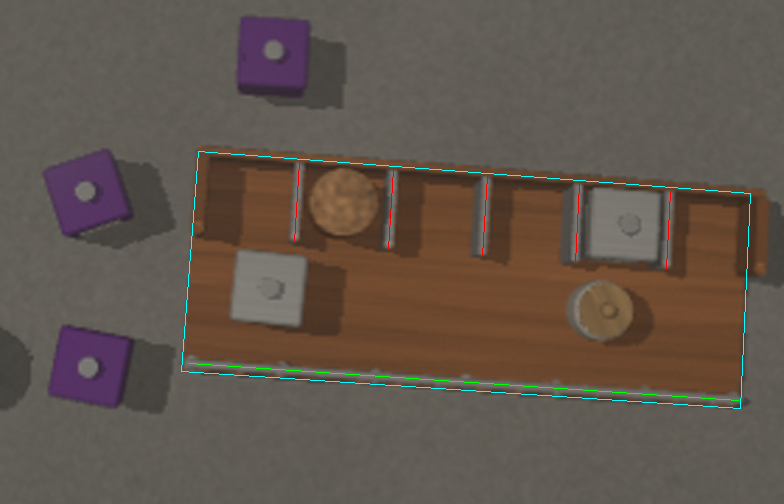

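View pics/ovs.png

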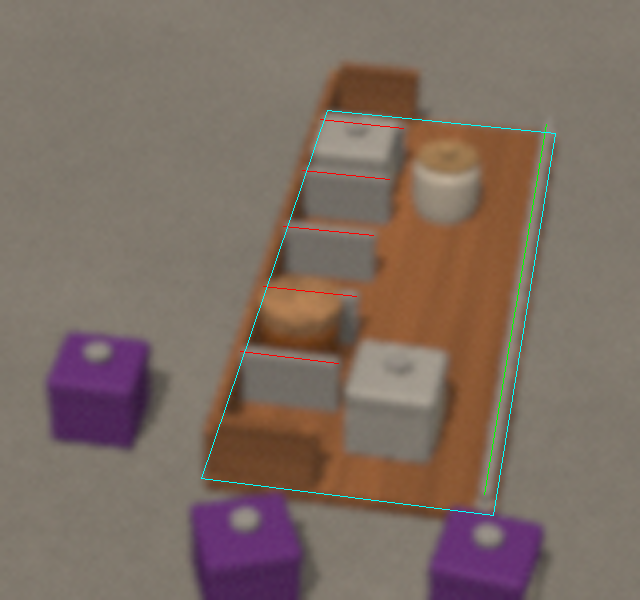

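```bash
python3 - <<'E'
from h import *
from rig import vision, ctrl
c=vision.capture("top"); s=vision.capture("side")
off=np.array([220,110])
rack=np.load("rack.npy"); rack[0]-=.001; np.save("rack.npy",rack)
P=np.array([[237,250],[307,257],[301,327],[231,320]])/2.8+off   # top corners
h=.028
L=np.array([[h,h,.062],[h,-h,.062],[-h,-h,.062],[-h,h,.062]])
Q=np.array([[361,341],[448,346],[437,402],[347,395]])/4+[250,100]
Ls=np.array([[h,-h,.062],[-h,-h,.062],[-h,h,.062],[h,h,.062]])
for nm,fun in (("top",lambda p:(proj(c,w(p,L))-P).ravel()),("side",lambda p:(proj(s,w(p,Ls))-Q).ravel())):
    f=least_squares(fun,[.5,.15,0]); t=f.x
    d=t[:2]-rack[:2];a=rack[2]
    print(nm,t,np.degrees(t[2]),abs(f.fun).max(),"in rack",np.cos(a)*d[0]+np.sin(a)*d[1],-np.sin(a)*d[0]+np.cos(a)*d[1])
for y in (.195,.111,.037): print(y,w(rack,[[-.082,y,.026]]))
st=ctrl.get_state();print(st["tool_pos"],st["eef_rot"])
E
```

```text
top [ 0.52905678  0.14416691 -0.08661417] -4.962626124397727 0.6369715549479338 in rack -0.018907896405702812 0.16405414869975912
side [ 0.52719402  0.14619944 -0.04258482] -2.439930257230999 0.6011690078501601 in rack -0.020899810005185863 0.1659602782845981
0.195 [[0.46812754 0.17917957 0.026     ]]
0.111 [[0.46262454 0.09536002 0.026     ]]
0.037 [[0.45777665 0.02151898 0.026     ]]
[ 0.18516544 -0.59691678  0.23127362] [-9.00007400e+01  3.17196900e-03 -7.27636643e+01]
```

>>> move_arm(motion=[[[1,0,0,0,0,-9.86,0],[1,0,0,0,0,-9.86,0],[1,0,0,0,0,-9.86,0],[1,0,0,0,0,-9.86,0],[1,0,0,0,0,-9.86,0],[1,0,0,0,0,-9.86,0],[1,0,0,0,0,-9.86,0]]])

```text
time: 2.52
tool_pos: [0.1852, -0.5969, 0.2313]
eef_rot: [-90.0, 0.0, -3.4]
wrist_force: [0.0, -0.1, 0.9]
opening: 0.0003
```

>>> move_arm(motion=[[[1,1.16,0,3.96,0,0,0],[1,1.16,0,3.96,0,0,0],[1,1.16,0,3.96,0,0,0],[1,1.16,0,3.96,0,0,0],[1,1.16,0,3.96,0,0,0],[1,1.16,0,3.96,0,0,0],[1,1.16,0,3.96,0,0,0],[1,1.16,0,3.96,0,0,0],[1,1.16,0,3.96,0,0,0],[1,1.16,0,3.96,0,0,0],[1,1.16,0,3.96,0,0,0],[1,1.16,0,3.96,0,0,0],[1,1.16,0,3.96,0,0,0],[1,1.16,0,3.96,0,0,0],[1,1.16,0,3.96,0,0,0],[1,1.16,0,3.96,0,0,0],[1,1.16,0,3.96,0,0,0],[1,1.16,0,3.96,0,0,0],[1,1.16,0,3.96,0,0,0],[1,1.16,0,3.96,0,0,0]]])

```text
time: 5.03
tool_pos: [0.4688, 0.1796, 0.2315]
eef_rot: [-90.0, -0.0, -3.7]
wrist_force: [0.0, 0.1, 0.4]
opening: -0.0
```

>>> move_arm(motion=[[[1,0,3.5,0,0,0,0],[1,0,3.5,0,0,0,0],[1,0,3.5,0,0,0,0],[1,0,3.5,0,0,0,0],[1,0,3.0,0,0,0,0],[1,0,0,0,0,0,0]]])

```text
time: 5.78
tool_pos: [0.4661, 0.1777, 0.0591]
eef_rot: [-90.1, 0.3, -3.7]
wrist_force: [-0.0, 0.5, 0.5]
opening: -0.0003
```

```bash
python3 - <<'E'
from h import *
from rig import vision, ctrl
s=vision.capture("wrist"); cv2.imwrite("pics/w1.png",s["color"])
s=vision.capture("side"); cv2.imwrite("pics/s1.png",cv2.resize(s["color"][80:280,230:480],None,fx=3,fy=3,interpolation=2))
print(ctrl.get_state()["tool_pos"])
E
```

```text
[0.46888746 0.17831434 0.06209724]
```

View pics/w1.png

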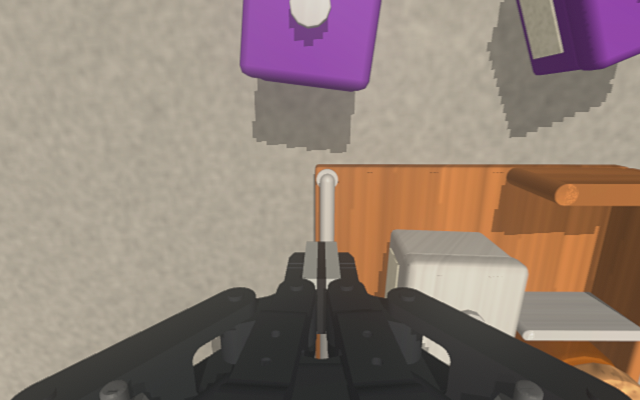

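View pics/s1.png

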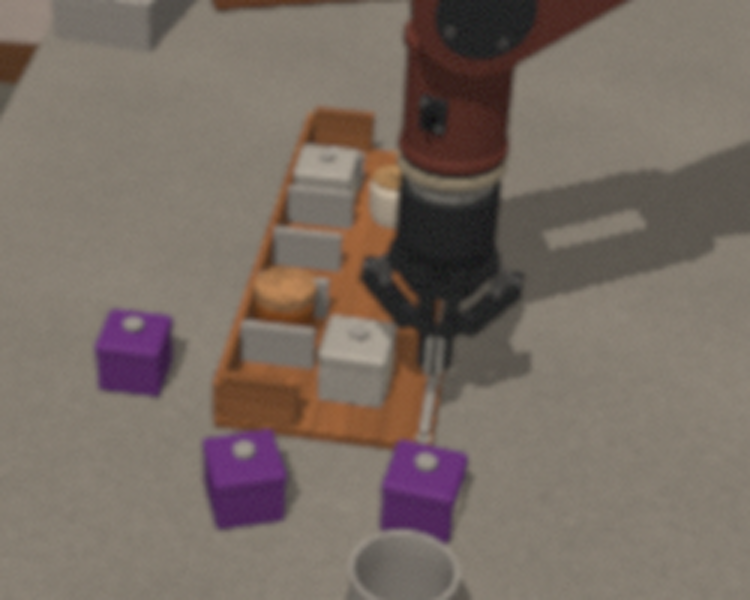

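>>> move_arm(motion=[[[1,0,0,1.5,0,0,0],[1,0,1.2,0,0,0,0],[1,0,1.2,0,0,0,0],[1,0,0.8,0,0,0,0],[1,0,0,0,0,0,0],[1,0,0,0,0,0,0]]])

```text
time: 6.62
tool_pos: [0.4695, 0.1931, 0.0293]
eef_rot: [-90.0, 0.0, -3.8]
wrist_force: [0.1, 0.5, 0.2]
opening: 0.0001
```

>>> move_arm(motion=[[[1,0,0.1,0,0,0,0],[1,0,0,0,0,0,0]]])

```text
time: 6.88
tool_pos: [0.4696, 0.1932, 0.0286]
eef_rot: [-90.0, -0.0, -3.8]
wrist_force: [0.2, 0.5, 0.6]
opening: -0.0
```

>>> move_arm(motion=[[[1,0,0.1,0,0,0,0],[1,0,0,0,0,0,0]]])

```text
time: 7.12
tool_pos: [0.4694, 0.1932, 0.0273]
eef_rot: [-90.0, 0.0, -3.7]
wrist_force: [-0.4, 0.7, -0.1]
opening: -0.0002
```

>>> move_arm(motion=[[[1,0,0.1,0,0,0,0],[1,0,0,0,0,0,0]]])

```text
time: 7.38
tool_pos: [0.4693, 0.1932, 0.0262]
eef_rot: [-90.0, 0.0, -3.7]
wrist_force: [0.7, -0.2, -0.3]
opening: 0.0001
```

>>> move_arm(motion=[[[1,0,0.1,0,0,0,0],[1,0,0,0,0,0,0]]])

```text
time: 7.62
tool_pos: [0.4695, 0.1932, 0.0259]
eef_rot: [-90.0, 0.0, -3.7]
wrist_force: [-2.1, -0.5, 6.4]
opening: 0.0
```

>>> move_arm(motion=[[[1,0,-2,0,0,0,0],[1,0,-2,0,0,0,0],[1,0,-2,0,0,0,0],[1,0,0,-3.3,0,0,0],[1,0,0,-3.3,0,0,0],[1,0,0,-3.2,0,0,0],[1,0,0,0,0,0,0],[1,0,2,0,0,0,0],[1,0,2,0,0,0,0],[1,0,1.8,0,0,0,0],[1,0,0,0,0,0,0],[1,0,0,0,0,0,0]]])

```text
time: 9.12
tool_pos: [0.463, 0.096, 0.0273]
eef_rot: [-90.0, 0.0, -3.7]
wrist_force: [0.6, -0.5, 0.6]
opening: -0.0002
```

>>> move_arm(motion=[[[1,0,0.1,0,0,0,0],[1,0,0,0,0,0,0],[1,0,0.1,0,0,0,0],[1,0,0,0,0,0,0]]])

```text
time: 9.62
tool_pos: [0.4632, 0.0955, 0.0259]
eef_rot: [-90.0, -0.0, -3.8]
wrist_force: [-2.6, -0.0, 6.1]
opening: -0.0001
```

>>> move_arm(motion=[[[1,0,0,-0.7,0,0,0],[1,0,0,-0.7,0,0,0],[1,0,0,-0.7,0,0,0],[1,0,0,-0.7,0,0,0],[1,0,0,-0.7,0,0,0],[1,0,0,-0.7,0,0,0],[1,0,0,-0.8,0,0,0],[1,0,0,-0.8,0,0,0],[1,0,0,-0.8,0,0,0],[1,0,0,-0.8,0,0,0],[1,0,0,0,0,0,0],[1,0,0,0,0,0,0]]])

```text
time: 11.12
tool_pos: [0.4588, 0.0206, 0.0259]
eef_rot: [-90.0, -0.1, -3.8]
wrist_force: [-0.2, -0.7, 7.0]
opening: -0.0001
```

>>> move_arm(motion=[[[1,0,-3,0,0,0,0],[1,0,-3.5,0,0,0,0],[1,0,-3.5,0,0,0,0],[0.78,0.8,0,2.3,0,0,0],[0.78,0.8,0,2.3,0,0,0],[0.78,0.8,0,2.3,0,0,0],[0.78,0.8,0,2.3,0,0,0],[0.78,0.8,0,2.3,0,0,0],[0.78,0.8,0,2.3,0,0,0],[0.78,0.8,0,2.3,0,0,0],[0.78,0.5,0,2.3,0,0,0],[0.78,0,0,0,0,0,0],[0.78,0,3,0,0,0,0],[0.78,0,0,0,0,0,0]]])

```text
time: 12.88
tool_pos: [0.5284, 0.1995, 0.0925]
eef_rot: [-90.1, 0.3, -3.8]
wrist_force: [-0.4, 0.3, 0.5]
opening: 0.018
```

```bash
python3 - <<'E'
from h import *
from rig import vision, ctrl
s=vision.capture("wrist"); cv2.imwrite("pics/w2.png",s["color"])
s=vision.capture("side"); cv2.imwrite("pics/s2.png",cv2.resize(s["color"][80:280,230:480],None,fx=3,fy=3,interpolation=2))
st=ctrl.get_state();print(st["tool_pos"],st["opening"])
rack=np.load("rack.npy");d=st["tool_pos"][:2]-rack[:2];a=rack[2];print(np.cos(a)*d[0]+np.sin(a)*d[1],-np.sin(a)*d[0]+np.cos(a)*d[1])
E
```

```text
[0.53067341 0.20023658 0.09523618] 0.01880636698077286
-0.020967972948674606 0.22010927870282812
```

View pics/w2.png

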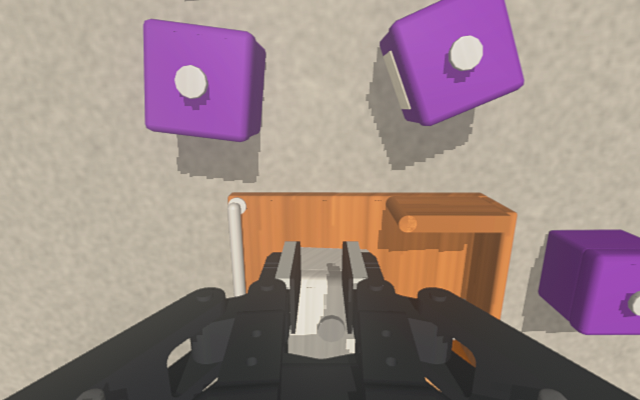

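View pics/s2.png

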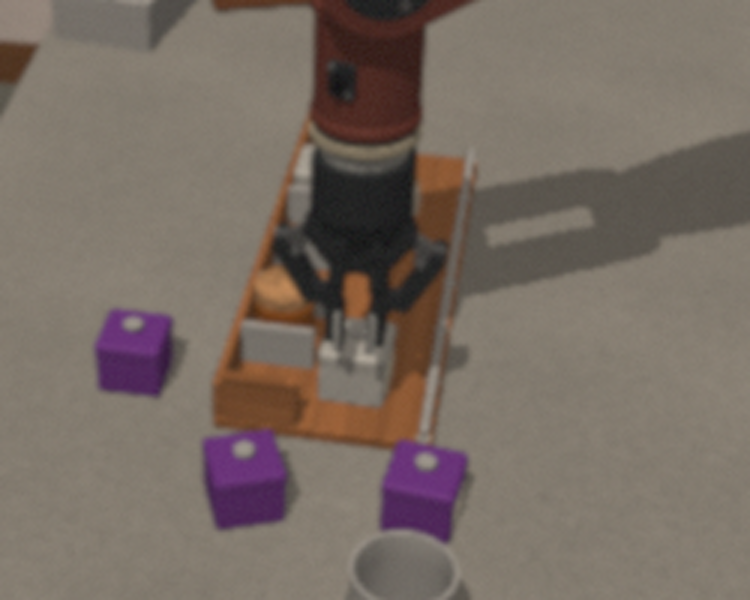

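```bash
python3 - <<'E'
from h import *
from rig import vision, ctrl
s=vision.capture("wrist")
st=ctrl.get_state();rack=np.load("rack.npy");a=rack[2]
def rk(p): d=p[:2]-rack[:2]; return np.cos(a)*d[0]+np.sin(a)*d[1],-np.sin(a)*d[0]+np.cos(a)*d[1]
print(rk(onz(s,[[320,248]],.062)[0]), [rk(p) for p in onz(s,[[323,241],[280,242],[360,242]],st["tool_pos"][2]+.003)])
print("rail end",rk(onz(s,[[237,204]],.024)[0]))
im=s["color"][220:380,220:420];cv2.imwrite("pics/w2c.png",cv2.resize(im,None,fx=4,fy=4,interpolation=2)[:600,:800])
E
```

```text
(np.float64(-0.02087759883493331), np.float64(0.21004243555943627)) [(np.float64(-0.019437113538200147), np.float64(0.22951248819805412)), (np.float64(-0.038400154903946146), np.float64(0.2290474911309641)), (np.float64(-0.0031180324533865243), np.float64(0.22903160181188642))]
rail end (np.float64(-0.07545123661708461), np.float64(0.22471090964029158))
```

View pics/w2c.png

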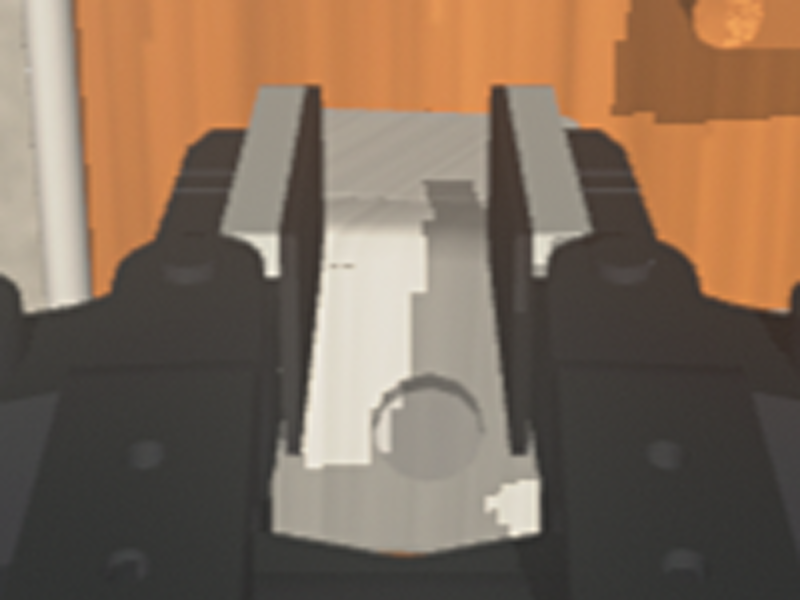

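```bash
python3 - <<'E'
from h import *
from rig import vision, ctrl
s=vision.capture("wrist")
rack=np.load("rack.npy");a=rack[2]
def rk(p): d=p[:2]-rack[:2]; return (np.cos(a)*d[0]+np.sin(a)*d[1]).round(4),(-np.sin(a)*d[0]+np.cos(a)*d[1]).round(4)
print([rk(p) for p in onz(s,[[303,270],[327,270.5]],.061)],[rk(p) for p in onz(s,[[301,247],[342,248]],.012)], "knob",rk(onz(s,[[327,327]],.069)[0]))
E
```

```text
[(np.float64(-0.03), np.float64(0.1959)), (np.float64(-0.0161), np.float64(0.1956))] [(np.float64(-0.0339), np.float64(0.1891)), (np.float64(-0.0043), np.float64(0.1883))] knob (np.float64(-0.0161), np.float64(0.1636))
```

>>> move_arm(motion=[[[0.78,0,1.5,0,0,0,0],[0.78,0,1.5,0,0,0,0],[0.78,0,1.5,0,0,0,0],[0.78,0,1.5,0,0,0,0],[0.78,0,0.7,0,0,0,0],[0.78,0,0,0,0,0,0],[0.78,0,0,0,0,0,0]]])

```text
time: 13.95
tool_pos: [0.5315, 0.2013, 0.0288]
eef_rot: [-90.0, -0.0, -3.7]
wrist_force: [0.1, -0.1, 1.1]
opening: 0.019
```

>>> move_arm(motion=[[[0.78,0,0,-0.4,0,0,0],[0.78,0,0,-0.4,0,0,0],[0.78,0,0,-0.4,0,0,0],[0.78,0,0,-0.4,0,0,0],[0.78,0,0,-0.4,0,0,0],[0.78,0,0,-0.4,0,0,0],[0.78,0,0,-0.4,0,0,0],[0.78,0,0,-0.4,0,0,0]]])

```text
time: 14.95
tool_pos: [0.529, 0.1691, 0.0284]
eef_rot: [-90.0, -0.0, -3.7]
wrist_force: [0.0, 2.2, 0.1]
opening: 0.0192
```

```bash
python3 - <<'E'
from h import *
from rig import vision, ctrl
s=vision.capture("wrist"); cv2.imwrite("pics/w3.png",s["color"])
s=vision.capture("side"); cv2.imwrite("pics/s3.png",cv2.resize(s["color"][80:280,230:480],None,fx=3,fy=3,interpolation=2))
st=ctrl.get_state();print(st["tool_pos"],st["opening"],st["wrist_force"])
rack=np.load("rack.npy");d=st["tool_pos"][:2]-rack[:2];a=rack[2];print(np.cos(a)*d[0]+np.sin(a)*d[1],-np.sin(a)*d[0]+np.cos(a)*d[1])
E
```

```text
[0.52896626 0.16877342 0.0282873 ] 0.018799712845844627 [-0.66943254 -0.31014414  0.29579082]
-0.02061024323601822 0.18860186539160298
```

View pics/w3.png

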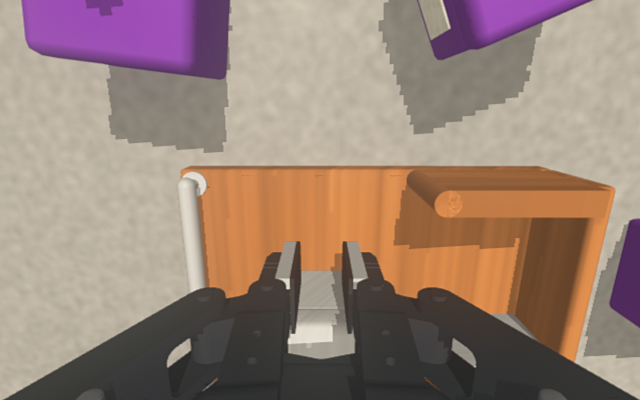

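View pics/s3.png

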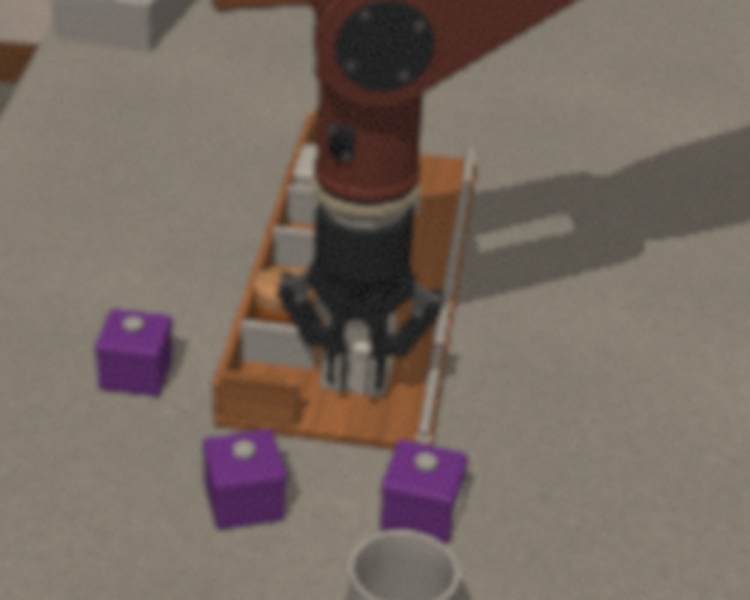

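>>> move_arm(motion=[[[0.78,0,0,-0.5,0,0,0],[0.78,0,0,-0.5,0,0,0],[0.78,0,0,-0.5,0,0,0],[0.78,0,0,-0.5,0,0,0],[0.78,0,0,-0.5,0,0,0],[0.78,0,0,-0.5,0,0,0],[0.78,0,0,-0.5,0,0,0],[0.78,0,0,-0.5,0,0,0],[0.78,0,0,-0.5,0,0,0],[0.78,0,0,-0.5,0,0,0],[0.78,0,0,-0.5,0,0,0],[0.78,0,0,-0.5,0,0,0]]])

```text
time: 16.55
tool_pos: [0.525, 0.1091, 0.0283]
eef_rot: [-90.0, 0.0, -3.7]
wrist_force: [0.5, 1.0, 0.7]
opening: 0.019
```

>>> move_arm(motion=[[[0.78,0,0,-0.5,0,0,0],[0.78,0,0,-0.5,0,0,0],[0.78,0,0,-0.5,0,0,0],[0.78,0,0,-0.5,0,0,0],[0.78,0,0,-0.5,0,0,0],[0.78,0,0,-0.5,0,0,0],[0.78,0,0,-0.5,0,0,0],[0.78,0,0,-0.5,0,0,0],[0.78,0,0,-0.3,0,0,0],[0.78,0,0,-0.2,0,0,0]]])

```text
time: 17.8
tool_pos: [0.5221, 0.0643, 0.0283]
eef_rot: [-90.0, -0.0, -3.8]
wrist_force: [-0.3, 0.8, -0.4]
opening: 0.0185
```

```bash
python3 - <<'E'
from h import *
from rig import vision, ctrl
s=vision.capture("wrist"); cv2.imwrite("pics/w4.png",s["color"])
c=vision.capture("top"); cv2.imwrite("pics/t4.png",cv2.resize(c["color"][110:290,220:500],None,fx=2.8,fy=2.8,interpolation=2))
s=vision.capture("side"); cv2.imwrite("pics/s4.png",cv2.resize(s["color"][80:280,230:480],None,fx=3,fy=3,interpolation=2))
st=ctrl.get_state();print(st["tool_pos"],st["opening"],st["wrist_force"])
rack=np.load("rack.npy");d=st["tool_pos"][:2]-rack[:2];a=rack[2];print(np.cos(a)*d[0]+np.sin(a)*d[1],-np.sin(a)*d[0]+np.cos(a)*d[1])
E
```

```text
[0.52215038 0.06434123 0.02836243] 0.01872021068423074 [0.50596651 0.05560075 0.31065813]
-0.0205699303107548 0.08394749740673554
```

View pics/t4.png

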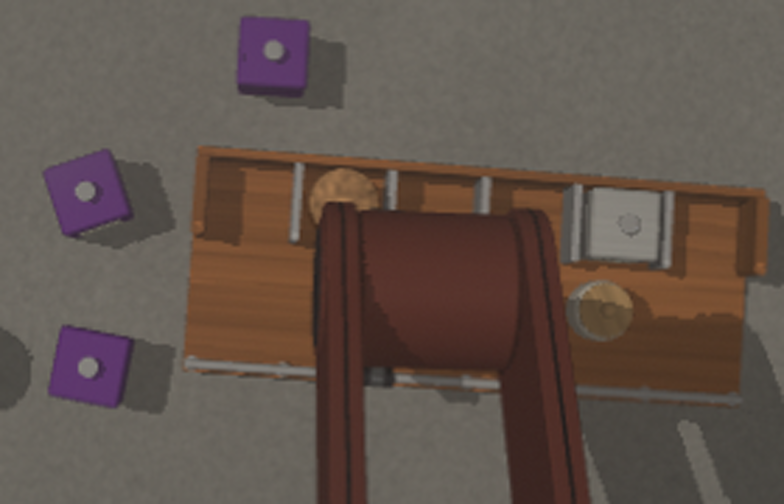

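View pics/s4.png

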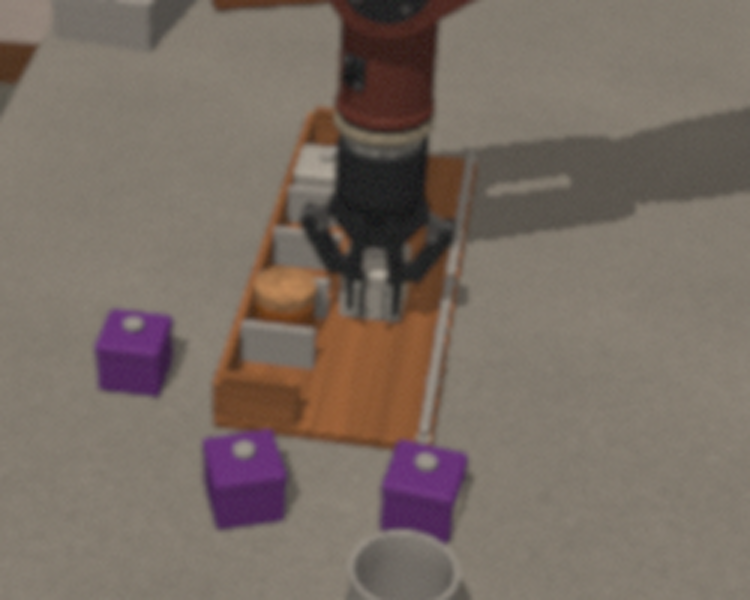

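View pics/w4.png

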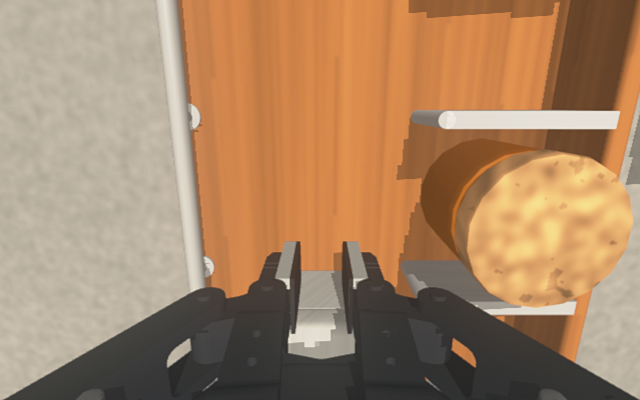

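>>> move_arm(motion=[[[0.78,0,0,-0.2,0,0,0],[0.78,0,0,-0.2,0,0,0],[0.78,0,0,-0.2,0,0,0],[0.78,0,0,0,0,0,0],[0.78,0,0,0.5,0,0,0],[0.78,0,0,1.0,0,0,0],[0.78,0,-2,0,0,0,0],[0.78,0,-3,0,0,0,0],[0.78,0,-4,0,0,0,0],[0.78,-4,0,-3,0,0,0],[0.78,-4,0,-2,0,0,0],[0.78,-2,0,-2,0,0,0],[0.78,0,0,0,0,0,0],[0.78,0,0,0,0,0,0]]])

```text
time: 19.7
tool_pos: [0.4192, 0.0105, 0.1188]
eef_rot: [-90.0, -0.1, -3.8]
wrist_force: [0.3, -0.4, -0.2]
opening: 0.0189
```

```bash
python3 - <<'E'
from h import *
from rig import vision, ctrl
s=vision.capture("wrist"); cv2.imwrite("pics/w5.png",s["color"])
c=vision.capture("top"); cv2.imwrite("pics/t5.png",cv2.resize(c["color"][110:290,220:500],None,fx=2.8,fy=2.8,interpolation=2))
s=vision.capture("side"); cv2.imwrite("pics/s5.png",cv2.resize(s["color"][100:250,250:410],None,fx=4,fy=4,interpolation=2))
st=ctrl.get_state();print(st["tool_pos"],st["opening"],st["wrist_force"])
rack=np.load("rack.npy");d=st["tool_pos"][:2]-rack[:2];a=rack[2];print(np.cos(a)*d[0]+np.sin(a)*d[1],-np.sin(a)*d[0]+np.cos(a)*d[1])
E
```

```text
[0.41907729 0.01062818 0.11845778] 0.019041871135958236 [ 0.03596602  0.42778088 -0.64579826]
-0.11990275360114112 0.023597325785084867
```

View pics/t5.png

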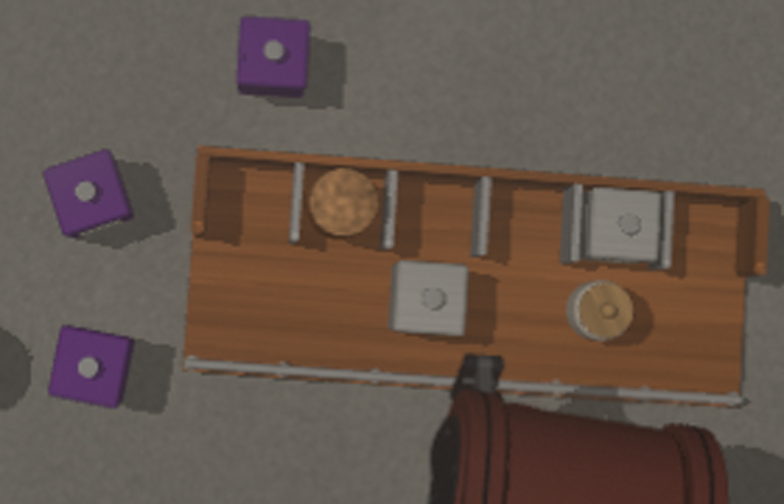

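View pics/s5.png

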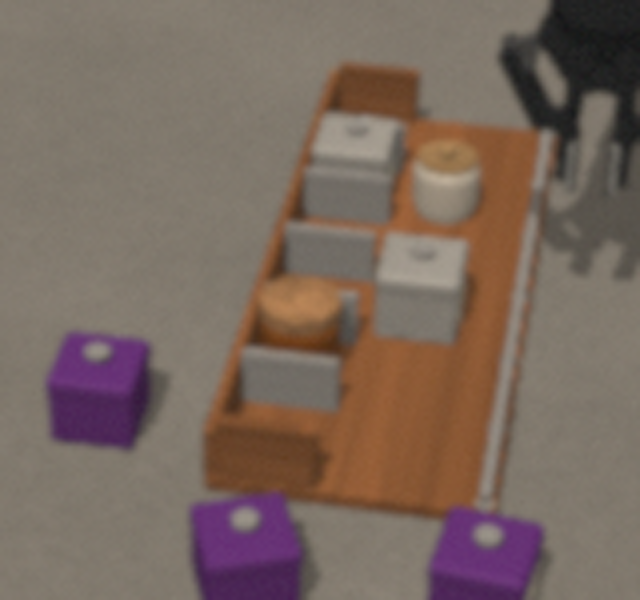

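View pics/w5.png

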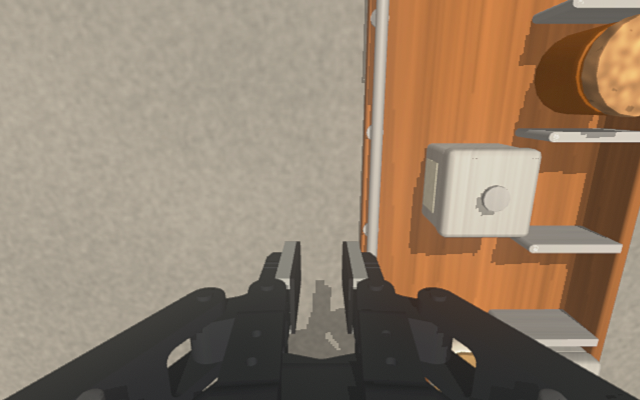

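```bash
python3 - <<'E'
from h import *
from rig import vision, ctrl
c=vision.capture("top"); wc=vision.capture("wrist")
rack=np.load("rack.npy");a=rack[2]
def rk(p): d=p[:2]-rack[:2]; return (np.cos(a)*d[0]+np.sin(a)*d[1]).round(4),(-np.sin(a)*d[0]+np.cos(a)*d[1]).round(4)
h=.028
L=np.array([[h,h,.062],[h,-h,.062],[-h,-h,.062],[-h,h,.062]])
P=np.array([[396,261],[468,266],[464,335],[391,330]])/2.8+[220,110]
W=np.array([[540,152],[533,237],[441,236],[444,146]])  # wrist: (+x,+y),(+x,-y),(-x,-y),(-x,+y)
for n,cam,px in (("top",c,P),("wrist",wc,W)):
    f=least_squares(lambda p:(proj(cam,w(p,L))-px).ravel(),[.52,.03,0]); print(n,rk(f.x),np.degrees(f.x[2]-a),abs(f.fun).max())
print("dividers 74,0 front (wrist, top z .05)",[rk(p) for p in onz(wc,[[553,137],[534,247]],.05)])
print("dividers front top cam",[rk(p) for p in onz(c,np.array([[389,246],[482,253]])/2.8+[220,110],.05)])
print("knob",rk(onz(wc,[[497,197]],.069)[0]),rk(onz(c,[[432/2.8+220,298/2.8+110]],.069)[0]))
E
```

```text
top (np.float64(-0.0174), np.float64(0.0399)) -0.007872887982019645 0.6656141490059326
wrist (np.float64(-0.0174), np.float64(0.0386)) 1.292167033026938 4.9671204463280105
dividers 74,0 front (wrist, top z .05) [(np.float64(0.0231), np.float64(0.072)), (np.float64(0.0238), np.float64(-0.0009))]
dividers front top cam [(np.float64(0.0211), np.float64(0.0727)), (np.float64(0.0209), np.float64(-0.0007))]
knob (np.float64(-0.0161), np.float64(0.0389)) (np.float64(-0.0175), np.float64(0.0392))
```

>>> move_arm(motion=[[[0.78,0,0,0,0,-10,0],[0.78,0,0,0,0,-10,0],[0.78,0,0,0,0,-10,0],[0.78,0,0,0,0,-10,0],[0.78,0,0,0,0,-10,0],[0.78,0,0,0,0,-10,0],[0.78,0,0,0,0,-10,0],[0.78,0,0,0,0,-10,0],[0.78,0,0,0,0,-10,0],[0.78,0,0,0,0,0,0],[0.78,1.3,0,-3,0,0,0],[0.78,0,3,0,0,0,0],[0.78,0,3,0,0,0,0],[0.78,0,0,0,0,0,0],[0.78,0,0,0,0,0,0]]])

```text
time: 21.82
tool_pos: [0.4497, 0.0211, 0.0591]
eef_rot: [-90.0, 0.0, 86.2]
wrist_force: [-0.2, 0.2, 0.7]
opening: 0.0188
```

```bash
python3 - <<'E'
from h import *
from rig import vision, ctrl
s=vision.capture("wrist"); cv2.imwrite("pics/w6.png",s["color"])
s=vision.capture("side"); cv2.imwrite("pics/s6.png",cv2.resize(s["color"][100:250,250:430],None,fx=4,fy=4,interpolation=2))
st=ctrl.get_state();print(st["tool_pos"],st["eef_rot"],st["opening"],st["wrist_force"])
rack=np.load("rack.npy");d=st["tool_pos"][:2]-rack[:2];a=rack[2];print(np.cos(a)*d[0]+np.sin(a)*d[1],-np.sin(a)*d[0]+np.cos(a)*d[1])
E
```

```text
[0.45036579 0.02100122 0.05978366] [-9.01468896e+01  8.67617642e-03  8.61983492e+01] 0.018679773868386 [0.13786967 0.84440202 0.53412659]
-0.08936102485409272 0.0359978519541832
```

View pics/w6.png

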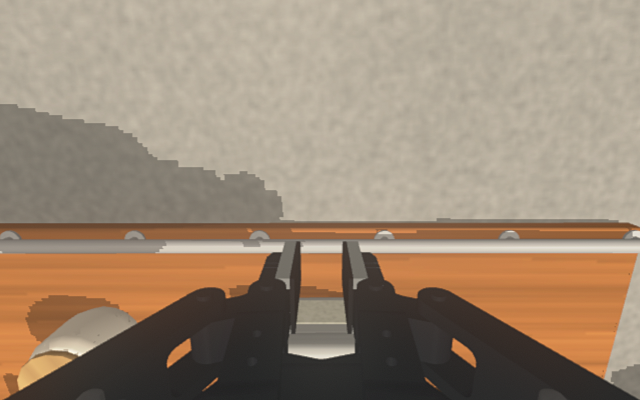

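View pics/s6.png

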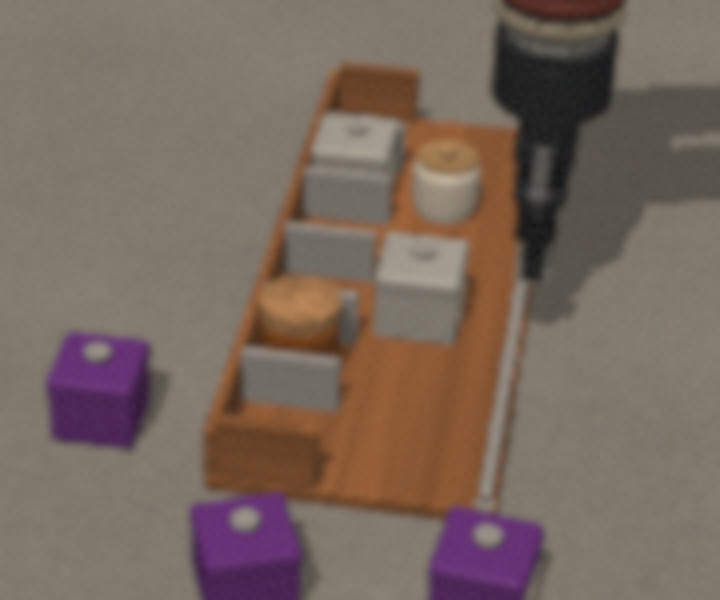

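>>> move_arm(motion=[[[0.78,0,1.4,0,0,0,0],[0.78,0,1.4,0,0,0,0],[0.78,0,0,0,0,0,0],[0.78,0,0,-0.8,0,0,0],[0.78,0,0,-0.8,0,0,0],[0.78,0,0,-0.5,0,0,0],[0.78,0,0,-0.4,0,0,0],[0.78,0,0,-0.4,0,0,0],[0.78,0,0,-0.4,0,0,0],[0.78,0,0,-0.4,0,0,0],[0.78,0,0,-0.4,0,0,0],[0.78,0,0,-0.4,0,0,0],[0.78,0,0,-0.4,0,0,0],[0.78,0,0,0,0,0,0]]])

```text
time: 23.68
tool_pos: [0.4985, 0.0179, 0.0304]
eef_rot: [-90.0, 0.0, 86.3]
wrist_force: [0.5, -0.0, 0.4]
opening: 0.0188
```

```bash
python3 - <<'E'
from h import *
from rig import vision, ctrl
s=vision.capture("side"); cv2.imwrite("pics/s7.png",cv2.resize(s["color"][100:250,250:430],None,fx=4,fy=4,interpolation=2))
st=ctrl.get_state();print(st["tool_pos"],st["eef_rot"],st["opening"],st["wrist_force"])
rack=np.load("rack.npy");d=st["tool_pos"][:2]-rack[:2];a=rack[2];print(np.cos(a)*d[0]+np.sin(a)*d[1],-np.sin(a)*d[0]+np.cos(a)*d[1])
E
```

```text
[0.49835275 0.01790949 0.03037503] [-9.00290190e+01  6.54658183e-04  8.62523812e+01] 0.0190050944023444 [-0.32240797 -0.08847843  0.02934495]
-0.04127460147108177 0.03605647959073975
```

View pics/s7.png

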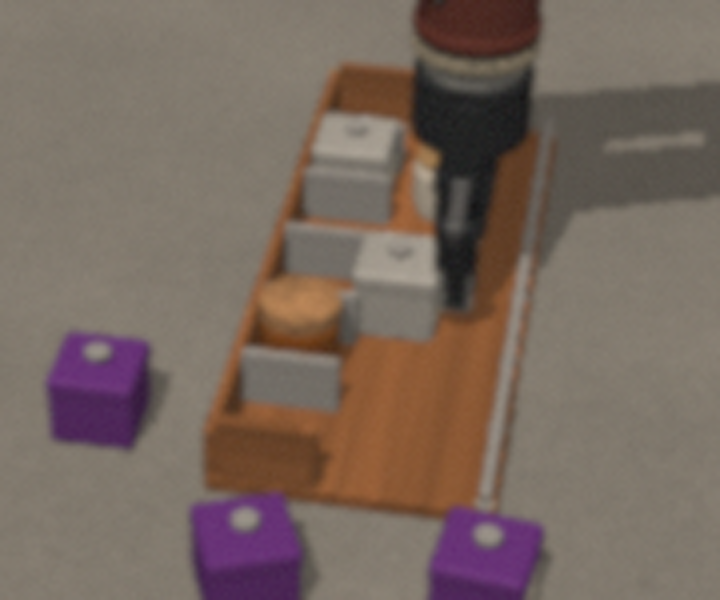

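Tin moved upright and square; continuing into the gap, checking the force as it goes.

>>> move_arm(motion=[[[0.78,0,0,-0.4,0,0,0],[0.78,0,0,-0.4,0,0,0],[0.78,0,0,-0.4,0,0,0],[0.78,0,0,-0.4,0,0,0],[0.78,0,0,-0.4,0,0,0]]])

```text
time: 24.35
tool_pos: [0.5182, 0.0166, 0.0302]
eef_rot: [-90.0, -0.0, 86.3]
wrist_force: [-0.2, 0.0, -0.5]
opening: 0.0188
```

>>> move_arm(motion=[[[0.78,0,0,-0.4,0,0,0],[0.78,0,0,-0.4,0,0,0],[0.78,0,0,-0.4,0,0,0],[0.78,0,0,-0.4,0,0,0],[0.78,0,0,-0.4,0,0,0],[0.78,0,0,-0.4,0,0,0]]])

```text
time: 25.1
tool_pos: [0.5421, 0.0151, 0.0303]
eef_rot: [-90.0, -0.0, 86.3]
wrist_force: [-1.0, 0.4, -0.3]
opening: 0.0186
```

```bash
python3 - <<'E'
from h import *
from rig import vision, ctrl
s=vision.capture("side"); cv2.imwrite("pics/s8.png",cv2.resize(s["color"][100:250,250:430],None,fx=4,fy=4,interpolation=2))
st=ctrl.get_state();print(st["tool_pos"],st["eef_rot"],st["opening"],st["wrist_force"])
rack=np.load("rack.npy");d=st["tool_pos"][:2]-rack[:2];a=rack[2];print(np.cos(a)*d[0]+np.sin(a)*d[1],-np.sin(a)*d[0]+np.cos(a)*d[1])
E
```

```text
[0.54273384 0.01496647 0.03047782] [-9.00429560e+01  1.12159908e-03  8.62491188e+01] 0.018788361812392566 [-0.16405045 -0.19012412  0.63825906]
0.0032039466760610392 0.03602726893508278
```

View pics/s8.png

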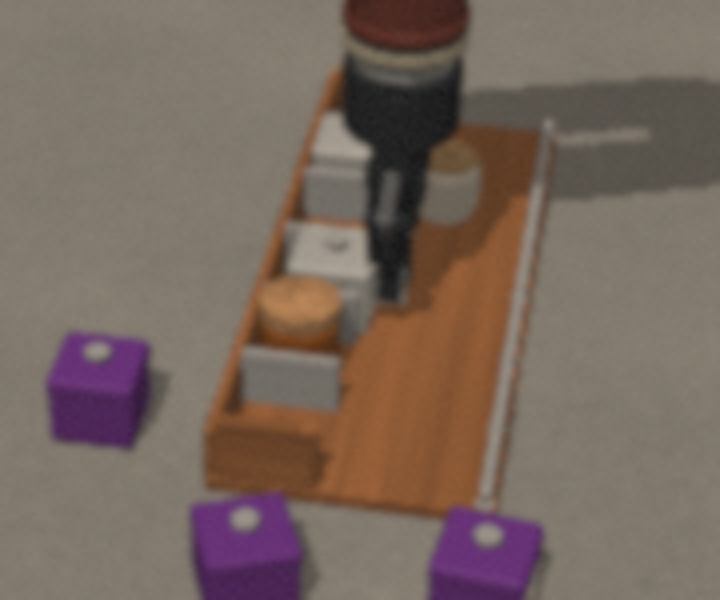

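>>> move_arm(motion=[[[0.78,0,0,-0.3,0,0,0],[0.78,0,0,-0.3,0,0,0],[0.78,0,0,-0.2,0,0,0],[0.78,0,0,0,0,0,0]]])

```text
time: 25.65
tool_pos: [0.5502, 0.0145, 0.0304]
eef_rot: [-90.0, -0.0, 86.3]
wrist_force: [-0.6, -0.2, 0.1]
opening: 0.0186
```

>>> move_arm(motion=[[[0.78,0,0,-0.2,0,0,0],[0.78,0,0,0,0,0,0]]])

```text
time: 25.9
tool_pos: [0.5521, 0.0144, 0.0303]
eef_rot: [-90.0, 0.0, 86.3]
wrist_force: [0.2, -0.5, 0.9]
opening: 0.0189
```

>>> move_arm(motion=[[[0.78,0,0,-0.1,0,0,0],[0.78,0,0,0,0,0,0]]])

```text
time: 26.15
tool_pos: [0.5529, 0.0144, 0.0303]
eef_rot: [-90.0, -0.0, 86.3]
wrist_force: [0.2, 0.4, 0.2]
opening: 0.0194
```

>>> move_arm(motion=[[[0.78,0,0,-0.1,0,0,0],[0.78,0,0,0,0,0,0]]])

```text
time: 26.4
tool_pos: [0.554, 0.0143, 0.0302]
eef_rot: [-90.0, -0.0, 86.3]
wrist_force: [0.6, 0.1, -0.7]
opening: 0.0189
```

>>> move_arm(motion=[[[0.78,0,0,-0.1,0,0,0],[0.78,0,0,0,0,0,0]]])

```text
time: 26.65
tool_pos: [0.5543, 0.0143, 0.0302]
eef_rot: [-89.9, -0.0, 86.3]
wrist_force: [-4.2, 1.1, 2.1]
opening: 0.019
```

>>> move_arm(motion=[[[0.78,0,0,-0.1,0,0,0],[0.78,0,0,0,0,0,0]]])

```text
time: 26.9
tool_pos: [0.5543, 0.0143, 0.0301]
eef_rot: [-89.8, 0.0, 86.3]
wrist_force: [-8.2, 0.7, 5.8]
opening: 0.0188
```

>>> move_arm(motion=[[[0.78,0,0,0.3,0,0,0],[0.78,0,0,0.7,0,0,0],[0.78,0,0,1.5,0,0,0],[0.78,0,0,2,0,0,0],[0.78,0,-3,0,0,0,0],[0.78,0,-4,0,0,0,0],[0.78,0,-4,2,0,0,0],[0.78,0,-4,3,0,0,0],[0.78,0,0,4,0,0,0],[0.78,0,0,3,0,0,0],[0.78,0,0,0,0,0,0],[0.78,0,0,0,0,0,0]]])

```text
time: 28.4
tool_pos: [0.392, 0.0248, 0.1807]
eef_rot: [-90.1, 0.0, 86.2]
wrist_force: [0.5, -0.9, 0.5]
opening: 0.0188
```

```bash
python3 - <<'E'
from h import *
from rig import vision, ctrl
c=vision.capture("top"); cv2.imwrite("pics/t9.png",cv2.resize(c["color"][110:290,220:500],None,fx=2.8,fy=2.8,interpolation=2))
s=vision.capture("side"); cv2.imwrite("pics/s9.png",cv2.resize(s["color"][100:250,250:430],None,fx=4,fy=4,interpolation=2))
st=ctrl.get_state();print(st["tool_pos"],st["wrist_force"],st["time"])
E
```

```text
[0.39203988 0.02479703 0.18048908] [0.72094721 1.05162041 0.07936397] 28.5
```

View pics/t9.png

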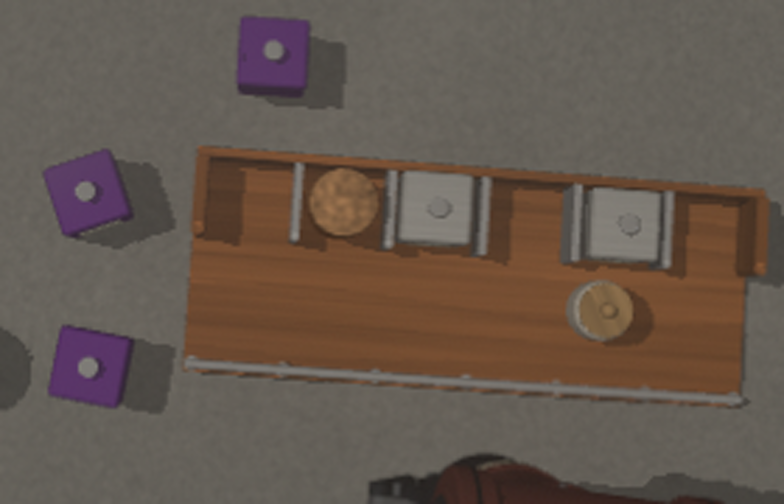

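View pics/s9.png

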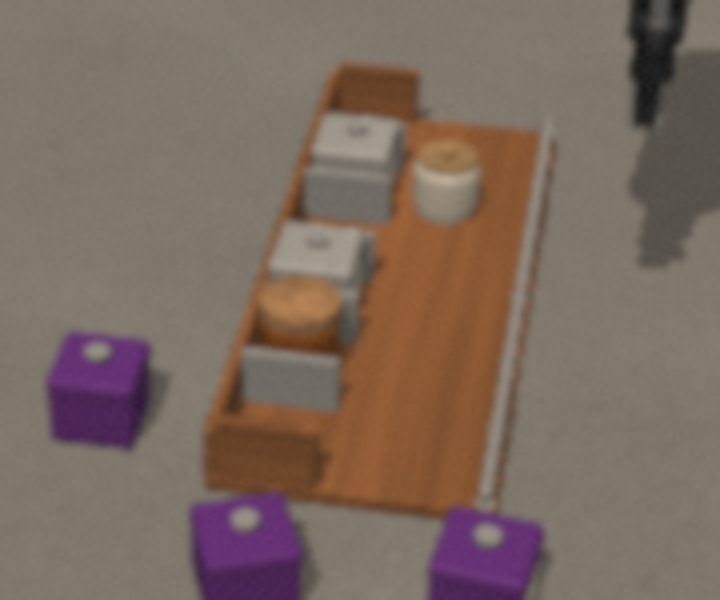

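The tin sits in the third gap against the back panel, knob at crop pixel (438,207). The other containers are where they were. I'm handing the job in.

```bash
python3 - <<'E'
from h import *
from rig import job, vision
c=vision.capture("top"); rack=np.load("rack.npy");a=rack[2]
p=onz(c,[[438/2.8+220,207/2.8+110]],.069)[0];d=p[:2]-rack[:2];print(np.cos(a)*d[0]+np.sin(a)*d[1],-np.sin(a)*d[0]+np.cos(a)*d[1])
print(job.finish_job())
E
```

```text
0.05258502325321406 0.03901563729371688
the job is handed in; nothing more can be done
None
```

I put the loose silver tin fully home in the third gap and handed the job in at about 28.5 s; no verdict was reported.

**Counting:** With the gripper shut I touched the rail at rack y of about 0.209, 0.111 and 0.036 m, in front of gaps 1, 2 and 3. The wrist read 6 to 7 N upward at each touch. I lifted the finger between gaps 1 and 2 to keep clear of the tin, and slid it along the rail from 2 to 3.

**Pushing:** I pushed the tin sideways along the ledge with the fingers slightly open. I then turned the gripper a quarter turn and pushed the tin back until it stopped firmly, with about 8 N along the push.

**Last checks:**
- The top picture puts the tin at rack x ≈ 0.053, y ≈ 0.039 m, inside the limits, and it stands upright.
- The jar, pot and parked tin look unmoved in both pictures. The jug lay outside the final crops, so I did not check it at the end; nothing came near it.
- The arm was well clear of everything.

**Disagreement:** The side and top cameras differed by 1 to 2 mm on where the rack and tin were. That is within the calibration error and made no difference here.

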